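Find the tired spring mount of the vacuum pump's base and tag it

TASK

The vacuum pump has been lifted off its base so that its three spring mounts can be checked. Press down well on the rubber pads to feel which mount is the softest, then push the hinged service tag of that mount down flat to mark it for replacement, leaving the other two tags standing. Only touch and press, pick nothing up, and leave the other things on the base and bench where they are.

Things in the scene. Friction and masses are not known exactly. Their poses are not given: they have to be found in the camera images.
- left_pad (a point): fixed point of the base: centre of the top of the unpressed rubber pad of the left mount, 50 mm above the base plate and 68 mm above the bench; x points to the rear of the base, z up. Mounts look alike: 64 mm square flange, coil spring between dark cups 43 mm across, round black pad 48 mm across. Which place has the softest mount changes from run to run.
- left_tag (a point): fixed point of the base, under the middle of the tag of the left mount: where the top face of the tag lies, 25 mm from its hinge, once down flat; 63 mm from the pad axis along -x, 14.5 mm above the base plate, 32.5 mm above the bench; x points to the pad axis, z up. A straight press down over this point from above folds the tag down; about 4 N is enough.
- middle_pad (a point): fixed point of the base: centre of the top of the unpressed rubber pad of the middle mount, 50 mm above the base plate and 68 mm above the bench; x points to the rear of the base, z up. Mounts look alike: 64 mm square flange, coil spring between dark cups 43 mm across, round black pad 48 mm across. Which place has the softest mount changes from run to run.
- middle_tag (a point): fixed point of the base, under the middle of the tag of the middle mount: where the top face of the tag lies, 25 mm from its hinge, once down flat; 63 mm from the pad axis along -x, 14.5 mm above the base plate, 32.5 mm above the bench; x points to the pad axis, z up. A straight press down over this point from above folds the tag down; about 4 N is enough.
- right_pad (a point): fixed point of the base: centre of the top of the unpressed rubber pad of the right mount, 50 mm above the base plate and 68 mm above the bench; x points to the rear of the base, z up. Mounts look alike: 64 mm square flange, coil spring between dark cups 43 mm across, round black pad 48 mm across. Which place has the softest mount changes from run to run.
- right_tag (a point): fixed point of the base, under the middle of the tag of the right mount: where the top face of the tag lies, 25 mm from its hinge, once down flat; 63 mm from the pad axis along -x, 14.5 mm above the base plate, 32.5 mm above the bench; x points to the pad axis, z up. A straight press down over this point from above folds the tag down; about 4 N is enough.
- pad_a (a joint): how far the pad of mount a is pressed, m: 0 up, 0.014 fully down. It is not told at which place mount a stands. Every pad starts to give at about 1.5 N and springs back when let go; beyond that the softest gives about 3.3 mm per newton, the next softest less than half of that, and the stiffest needs about 20 N to go fully down.
- tag_a (a joint): push-down angle of the tag of mount a, rad: 0 with its free edge raised 40 degrees, 0.70 flat (level); starts at 0 to 0.2; a stiff hinge keeps it where left. Bare aluminium plate 58 x 34 x 3 mm, hinged level at the foot of the mount 38 mm from the pad axis, 13 mm above the base plate; its rolled free edge points away from the pad.
- pad_b (a joint): how far the pad of mount b is pressed, m: 0 up, 0.014 fully down. It is not told at which place mount b stands. Every pad starts to give at about 1.5 N and springs back when let go; beyond that the softest gives about 3.3 mm per newton, the next softest less than half of that, and the stiffest needs about 20 N to go fully down.
- tag_b (a joint): push-down angle of the tag of mount b, rad: 0 with its free edge raised 40 degrees, 0.70 flat (level); starts at 0 to 0.2; a stiff hinge keeps it where left. Bare aluminium plate 58 x 34 x 3 mm, hinged level at the foot of the mount 38 mm from the pad axis, 13 mm above the base plate; its rolled free edge points away from the pad.
- pad_c (a joint): how far the pad of mount c is pressed, m: 0 up, 0.014 fully down. It is not told at which place mount c stands. Every pad starts to give at about 1.5 N and springs back when let go; beyond that the softest gives about 3.3 mm per newton, the next softest less than half of that, and the stiffest needs about 20 N to go fully down.
- tag_c (a joint): push-down angle of the tag of mount c, rad: 0 with its free edge raised 40 degrees, 0.70 flat (level); starts at 0 to 0.2; a stiff hinge keeps it where left. Bare aluminium plate 58 x 34 x 3 mm, hinged level at the foot of the mount 38 mm from the pad axis, 13 mm above the base plate; its rolled free edge points away from the pad.
- flange_nut: loose steel nut, 26 mm across, 13 mm tall, on the base plate between the mounts; origin under its centre. Not to be disturbed.
- rubber_foot: loose black rubber foot, 34 mm across, 20 mm tall, on the base plate near the tags; origin under its centre. Not to be disturbed.
- spanner: loose steel spanner, 170 mm long, lying on the bench; not to be disturbed.
- flask: loose conical glass flask, 84 mm across, 122 mm tall; origin under its centre. Not to be disturbed.
- beaker: loose glass beaker, 68 mm across, 88 mm tall; origin under its centre. Not to be disturbed.
- reagent_bottle: loose glass bottle with cap, 80 mm across, 170 mm tall; origin under its centre. Not to be disturbed.

How it is judged:
By the outcome, as a careful person would: the job done as asked, in the order asked, and still so for the second after the job is handed in, with the robot touching nothing.
It also fails if it takes over 48 s, if anything falls off the work surface, if the arm or the gripper's body presses on something with over 40 N, if the wrist force passes 120 N, or if a joint passes its speed limit or range.

ROBOT

A 7-joint arm with a two-finger parallel gripper is mounted at the origin on the work surface. World frame = base frame: x ahead of the robot, y to its left, z up, the work surface at z = 0. Lengths are in m, angles in rad, forces in N, time in s.
With the tool pointing down it reaches from about 0.4 to 0.85 m from the base axis. Payload 10.4 kg.
Tool frame: the origin (TCP) lies at the very end of the fingers, on their centre line; the grasp point (between the pads) lies 19 mm behind it; z points along the fingers, y is the direction in which the jaws open and shut (so a half turn about z gives the same grasp; the last joint's range is limited). The gripper opens to 85 mm and grips with 20 to 120 N. Pads are 22 mm wide; open, the fingers measure 114 mm over their backs; the gripper's body (76 mm by 85 mm) begins 54 mm behind the grasp point. The pads swing forward as they close: fully open they stand 13 mm farther back than shut.
Start: joints at [1.244, 0.332, -0.065, 1.46, 0.022, 1.35, -0.088], TCP at [0.187, -0.596, 0.203] pointing down, gripper open.
Joint ranges: [-2.6, 2.6], [-0.5, 2.12], [-1.47, 1.34], [0.16, 2.42], [-1.27, 4.41], [0.06, 2.06], [-2.6, 2.6]. Speed limits (rad/s): [2.22, 2.22, 2.79, 2.79, 3.14, 3.14, 3.14].

INTERFACE

Orientations are given as a unit quaternion [x, y, z, w].
In Python, from workcell import get_obs, camera, camera_info, hand_in gives the robot as it stands.
- The arm moves only by the tool move_arm, never from a script. Its argument "moves" is a list of rows, each a list of 3 entries, a list of its own where there are three numbers: the shift along the tool's x, y, z in units of 25 mm (1.0 is 25 mm), then the turn, a rotation vector about the tool's x, y, z in degrees, then the opening, from 0 (shut) to 1 (fully open). A call has 1 to 5 rows; each row shifts and turns the commanded pose from where the row before left it, along the tool's axes as they then stand; what a row does not reach is not made up. A row lasts 1/8 s, in which the tool goes at most 62.5 mm and 10.7 degrees, less where a joint would pass 70% of its speed; a pose out of reach is approached as far as the arm can. A call is refused whole if a number of a shift passes 1 or a number of a turn 10.7, either way. A call with a gripper value outside its range is refused whole. The fingers move at their own pace and stop on an object; "squeeze" is the grip in N (left out, the last holds). Time passes only in rows, so rows that do not move let the fingers close. It gives the time, the measured TCP pose, the force and the opening at its end, in the units of the state.
- get_obs(): the state, without advancing time (a new reading comes with each control period).
- camera(name): name is "side" or "top"; returns the picture (420x560x3 uint8, red, green, blue); there is no depth.
- camera_info(name): a dict with "fx", "fy", "cx", "cy" (pixels), "origin" and "rotation" of the camera in the world. Camera axes: x right, y down, z forward; pixel columns grow to the right and rows downward; lengths in m; the calibration is good to about 2 mm. A picture is of the moment at which its call begins. camera_info takes no time and is no camera call.
- hand_in(): hands the job in, once; it reports no verdict.
The state is a dict: "clock": time; "joint_pos": joint angles; "joint_velocities": joint speeds; "tau": joint torques, N m; "position": TCP position; "ee_rot": TCP orientation; "ft_force": force on the tool from outside, world axes, zero at the start; "torque": the same for the moment, N m; "grip_width": opening from 0.0 (shut) to 1.0 (fully open).
Only numpy, scipy, OpenCV 4.12 (cv2) and the standard library are available. Lean on these libraries where they do the work, as an engineer would, in place of code of your own. Each camera call takes 0.05 s, during which the arm holds its last target. There are 200 camera calls.

## Working session

There is one attempt and no reset: what is moved stays moved. The work goes in short steps, Python scripts to look and compute and a tool call to move; the robot and the scene stay as the last step left them, time stands still between calls to the robot, and variables do not carry over. Pictures are saved under pics/ and viewed, about 8 in all and at most 12, crops included, and the job is handed in when it is done.

Besides the shell and the picture viewer there is one more tool, called after "Request:" as name([rows], argument=value, ...), one row to a line, values as JSON. move_arm: Moves the arm, as the interface text tells. Its arguments: {"type":"object","properties":{"moves":{"type":"array","items":{"type":"array"}},"squeeze":{"type":"number"}},"required":["moves"]}

```bash
mkdir -p pics
python3 - <<'E'
from workcell import *
import cv2,json
for n in("top","side"):
    cv2.imwrite(f"pics/{n}0.png",cv2.resize(camera(n),(784,588),interpolation=cv2.INTER_CUBIC)[:,:,::-1])
    print(n,{k:(v if not hasattr(v,'tolist') else v.tolist()) for k,v in camera_info(n).items()})
o=get_obs();print(o)
E
```

```text
top {'fx': 423.8708499258064, 'fy': 423.8708499258064, 'cx': 273.40508080574926, 'cy': 204.79635664196476, 'origin': [0.33159121450452894, 0.002835540366530616, 1.109483265006142], 'rotation': [0.7140821207237167, -0.6942332241540985, 0.0604739187849608, -0.06685701526477587]}
side {'fx': 382.37203841892165, 'fy': 382.37203841892165, 'cx': 276.2508835449892, 'cy': 207.2553508345362, 'origin': [0.41790894421169866, 0.7803156629801732, 0.6219363487099333], 'rotation': [-0.07032435036348432, 0.8835568068041042, -0.4624395029445733, 0.023055606963702718]}
{'clock': 0.1, 'joint_pos': array([ 1.24438474,  0.33286358, -0.06473214,  1.46083852,  0.02158927,
        1.34989576, -0.08845518]), 'joint_velocities': array([ 0.00056539, -0.00281842,  0.00022404, -0.00102391,  0.00232371,
        0.00021269,  0.0009076 ]), 'tau': array([ 6.87545034e-04, -6.26747417e+01,  4.89535835e-02, -3.92432106e+01,
        1.63813296e-02,  6.92413174e-03,  4.27897623e-05]), 'position': array([ 0.18688335, -0.5960214 ,  0.20187028]), 'ee_rot': array([ 9.88477336e-01,  1.51367526e-01, -1.16986294e-04, -6.44581433e-04]), 'ft_force': array([ 0.40296995, -0.44407042,  0.57109684]), 'torque': array([-0.00281562,  0.01866305,  0.00135803]), 'grip_width': 0.9996432366803856}
```

View pics/top0.png

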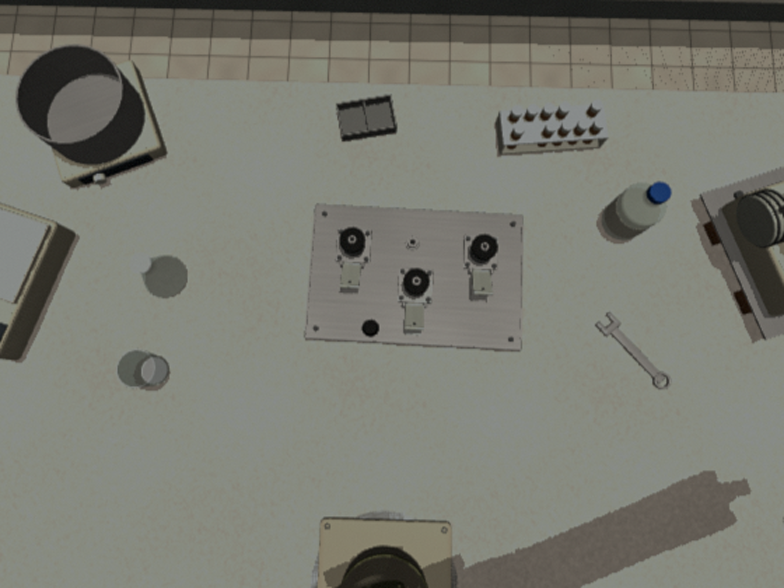

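View pics/side0.png

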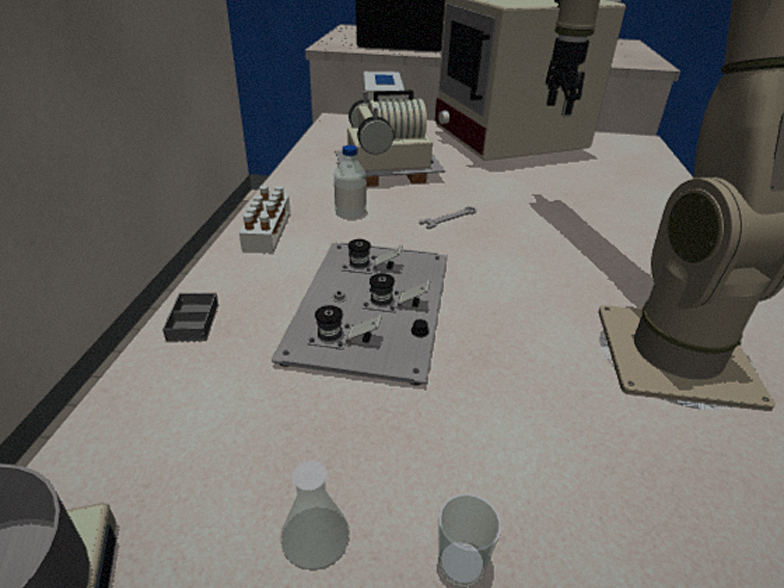

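The top view shows pads near (352,240), (416,282) and (484,247) px, with the tags below them. The rubber foot is at (370,327) and the nut at (413,243). I'll enlarge that area to get precise positions.

```bash
cat > h.py <<'E'
from workcell import *
import numpy as np,cv2
from scipy.spatial.transform import Rotation as R
def ray(n,u,v,z):
    c=camera_info(n);d=R.from_quat(c["rotation"]).apply([(u-c["cx"])/c["fx"],(v-c["cy"])/c["fy"],1])
    o=np.array(c["origin"]);return o+d*(z-o[2])/d[2]
def proj(n,p):
    c=camera_info(n);q=R.from_quat(c["rotation"]).inv().apply(np.array(p)-c["origin"])
    return c["fx"]*q[0]/q[2]+c["cx"],c["fy"]*q[1]/q[2]+c["cy"]
E
python3 - <<'E'
from h import *
i=camera("top")[140:255,215:380];cv2.imwrite("pics/t1.png",cv2.resize(i,None,fx=4.6,fy=4.6,interpolation=cv2.INTER_CUBIC)[:,:,::-1])
for n,u,v in(("L",352,240),("M",416,282),("R",484,247)): print(n,ray("top",u/1.4,v/1.4,.068))
for n,u,v in(("L",329,312),("M",382,281),("R",359,243)): print(n,ray("side",u/1.4,v/1.4,.068))
for u,v in((318,206),(522,215),(521,349),(306,340)):print(ray("top",u/1.4,v/1.4,.018))
print(R.from_quat(get_obs()["ee_rot"]).as_matrix())
E
```

```text
L [0.60571231 0.07319077 0.068     ]
M [ 0.53149747 -0.0440576   0.068     ]
R [ 0.59914242 -0.16544079  0.068     ]
L [0.60787931 0.07319341 0.068     ]
M [ 0.53350527 -0.03681847  0.068     ]
R [ 0.60187197 -0.16753011  0.068     ]
[0.68433982 0.14436509 0.018     ]
[ 0.67683768 -0.24606135  0.018     ]
[ 0.42146746 -0.24085053  0.018     ]
[0.42683094 0.15403089 0.018     ]
[[ 9.54201301e-01  2.99165030e-01 -4.03408614e-04]
 [ 2.99165294e-01 -9.54200715e-01  1.05937332e-03]
 [-6.80053380e-05 -1.13154125e-03 -9.99999357e-01]]
```

View pics/t1.png

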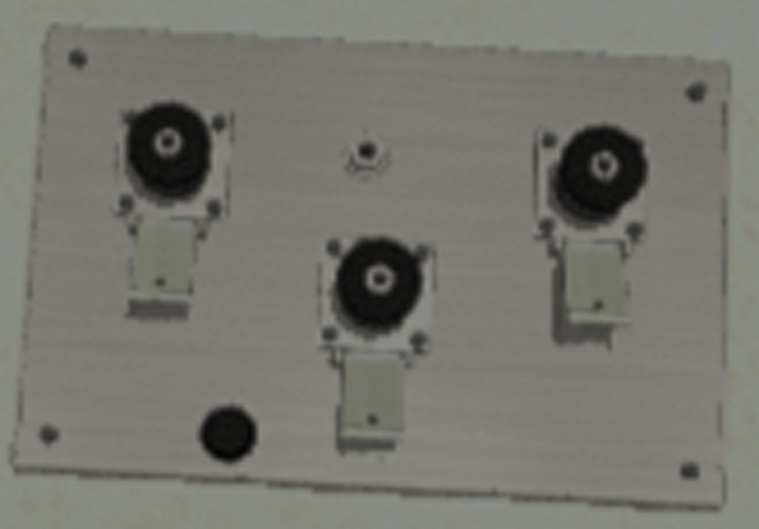

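```bash
cat > plan.py <<'E'
from h import *
C=lambda u,v:(u/4.6+215-.4,v/4.6+140-.4)
a=[ray("top",*C(*p),.018) for p in((77,59),(48,434),(696,92),(690,471))]
x=(a[0]-a[1]+a[2]-a[3]);x/=np.linalg.norm(x);y=a[0]-a[2]+a[1]-a[3]
print("xdir",x,"from y",np.arctan2(-y[0],y[1]),"yaw",np.arctan2(x[1],x[0]))
yaw=(np.arctan2(x[1],x[0])+np.arctan2(-y[0],y[1]))/2;x=np.array([np.cos(yaw),np.sin(yaw),0])
for n,p,s in(("L",(168,147),(329,312)),("M",(379,284),(382,281)),("R",(603,165),(359,243))):
    P=ray("top",*C(*p),.068);T=P-.063*x;T[2]=.0325
    u,v=proj("top",T);print(n,P.round(4),"tag",T.round(4),"tagpx",round((u-214.6)*4.6),round((v-139.6)*4.6),"side pad",(np.array(proj("side",P))*1.4).round(),"hinge px",(np.array(proj("top",[*(P-.038*x)[:2],.031]))-[214.6,139.6])*4.6)
E
python3 plan.py
```

```text
xdir [ 0.99964489 -0.02664762  0.        ] from y -0.029085539489987003 yaw -0.02665077717699472
L [0.6054 0.074  0.068 ] tag [0.5424 0.0757 0.0325] tagpx 164 271 side pad [330. 312.] hinge px [167.37184995 228.74583537]
M [ 0.5317 -0.0437  0.068 ] tag [ 0.4687 -0.0419  0.0325] tagpx 371 407 side pad [384. 279.] hinge px [372.63006363 363.11499583]
R [ 0.6016 -0.1654  0.068 ] tag [ 0.5387 -0.1636  0.0325] tagpx 590 289 side pad [359. 244.] hinge px [590.66936748 246.5159324 ]
```

Request:
move_arm([
  [[1, -0.55, 0], [0, 0, 0], 0],
  [[1, -0.55, 0], [0, 0, 0], 0],
  [[1, -0.55, 0], [0, 0, 0], 0],
  [[1, -0.55, 0], [0, 0, 0], 0],
  [[1, -0.55, 0], [0, 0, 0], 0],
])

```text
clock: 0.78
position: [0.2862, -0.4925, 0.2024]
ee_rot: [0.988, 0.151, -0.0, -0.0]
ft_force: [0.3, 0.4, 0.3]
grip_width: 0.001
```

Request:
move_arm([
  [[1, -0.55, 0], [0, 0, 0], 0],
  [[1, -0.55, 0], [0, 0, 0], 0],
  [[1, -0.55, 0], [0, 0, 0], 0],
  [[1, -0.55, 0], [0, 0, 0], 0],
  [[1, -0.55, 0], [0, 0, 0], 0],
])

```text
clock: 1.4
position: [0.3849, -0.3896, 0.2024]
ee_rot: [0.988, 0.151, -0.0, -0.0]
ft_force: [0.4, -0.6, -0.5]
grip_width: -0.001
```

Request:
move_arm([
  [[1, -0.55, 0], [0, 0, 0], 0],
  [[1, -0.55, 0], [0, 0, 0], 0],
  [[1, -0.55, 0], [0, 0, 0], 0],
  [[1, -0.55, 0], [0, 0, 0], 0],
  [[0, 0, 0], [0, 0, 0], 0],
])

```text
clock: 2.02
position: [0.4648, -0.3057, 0.2024]
ee_rot: [0.988, 0.153, 0.0, -0.0]
ft_force: [0.5, 0.4, -0.4]
grip_width: -0.001
```

Request:
move_arm([
  [[1, -0.54, 0], [0, 0, 0], 0],
  [[1, -0.54, 0], [0, 0, 0], 0],
  [[1, -0.54, 0], [0, 0, 0], 0],
  [[1, -0.54, 0], [0, 0, 0], 0],
  [[1, -0.54, 0], [0, 0, 0], 0],
])

```text
clock: 2.65
position: [0.5625, -0.2067, 0.2024]
ee_rot: [0.989, 0.151, -0.0, 0.0]
ft_force: [-0.0, -0.9, 0.2]
grip_width: 0.001
```

Request:
move_arm([
  [[1, -0.54, 0.8], [0, 0, 0], 0],
  [[0.9, -0.48, 0.9], [0, 0, 0], 0],
  [[0, 0, 1], [0, 0, 0], 0],
  [[0, 0, 1], [0, 0, 0], 0],
  [[0, 0, 0.6], [0, 0, 0], 0],
])

```text
clock: 3.28
position: [0.5992, -0.1686, 0.0935]
ee_rot: [0.989, 0.151, -0.001, -0.0]
ft_force: [-0.4, -0.5, 0.7]
grip_width: -0.001
```

Request:
move_arm([
  [[0.13, -0.09, 0.6], [0, 0, 0], 0],
  [[0, 0, 0.3], [0, 0, 0], 0],
  [[0, 0, 0], [0, 0, 0], 0],
])

```text
clock: 3.65
position: [0.6025, -0.1645, 0.0724]
ee_rot: [0.988, 0.151, -0.0, -0.0]
ft_force: [0.2, 0.3, 0.7]
grip_width: 0.001
```

Request:
move_arm([
  [[0, 0, 0.2], [0, 0, 0], 0],
  [[0, 0, 0.1], [0, 0, 0], 0],
  [[0, 0, 0.1], [0, 0, 0], 0],
  [[0, 0, 0], [0, 0, 0], 0],
  [[0, 0, 0], [0, 0, 0], 0],
])

```text
clock: 4.28
position: [0.6027, -0.1646, 0.0628]
ee_rot: [0.988, 0.151, 0.0, 0.0]
ft_force: [-0.3, 0.7, 0.1]
grip_width: -0.0
```

Request:
move_arm([
  [[0, 0, 0.1], [0, 0, 0], 0],
  [[0, 0, 0.1], [0, 0, 0], 0],
  [[0, 0, 0], [0, 0, 0], 0],
  [[0, 0, 0], [0, 0, 0], 0],
])

```text
clock: 4.78
position: [0.6026, -0.1645, 0.0576]
ee_rot: [0.988, 0.151, 0.0, 0.0]
ft_force: [-0.6, 0.9, 0.6]
grip_width: -0.001
```

No force 10 mm below the nominal pad top, so I need to look.

Run:
```python
from h import *
i=camera("side")[150:275,190:340];cv2.imwrite("pics/s1.png",cv2.resize(i,None,fx=4.6,fy=4.6,interpolation=cv2.INTER_CUBIC)[:,:,::-1])
print(get_obs()["ft_force"],get_obs()["position"])
```

```text
[ 0.86426309 -0.51896572  0.06500971] [ 0.60265823 -0.16456504  0.05770562]
```

View pics/s1.png

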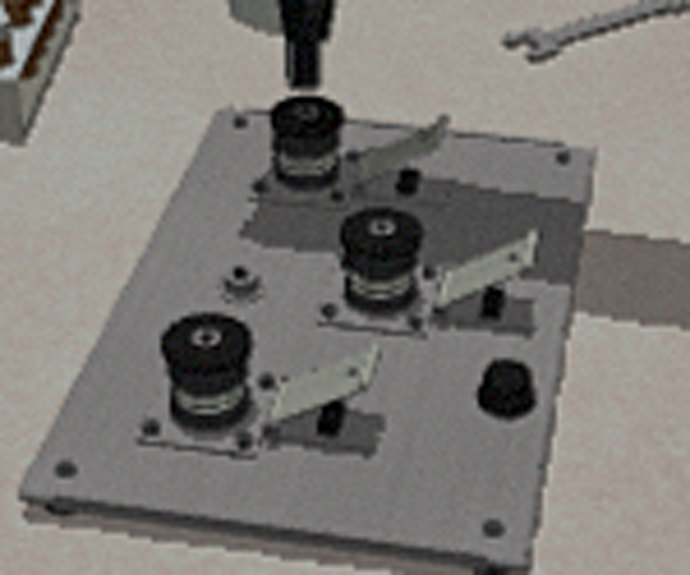

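The fingertip's lower edge is at crop (304,88) and the pad's top centre at (307,110). So the tip is either about 15 mm above the pad or offset behind it. I'll check with the top view.

Run:
```python
from h import *
i=camera("top")[140:255,215:380];cv2.imwrite("pics/t2.png",cv2.resize(i,None,fx=4.6,fy=4.6,interpolation=cv2.INTER_CUBIC)[:,:,::-1])
p=get_obs()["position"]
for z in(.0577,.07,.08,.09):
  for dy in(0,.014):
    u,v=proj("side",[p[0],p[1]+dy,z]);a,b=proj("top",[p[0],p[1]+dy,z]);print(z,dy,"side",round((u-190)*4.6),round((v-150)*4.6),"top",round((a-214.6)*4.6),round((b-139.6)*4.6))
```

```text
0.0577 0 side 304 125 top 599 168
0.0577 0.014 side 299 136 top 573 167
0.07 0 side 303 108 top 602 162
0.07 0.014 side 299 119 top 577 162
0.08 0 side 303 94 top 605 158
0.08 0.014 side 299 105 top 579 157
0.09 0 side 303 80 top 608 153
0.09 0.014 side 299 91 top 582 152
```

View pics/t2.png

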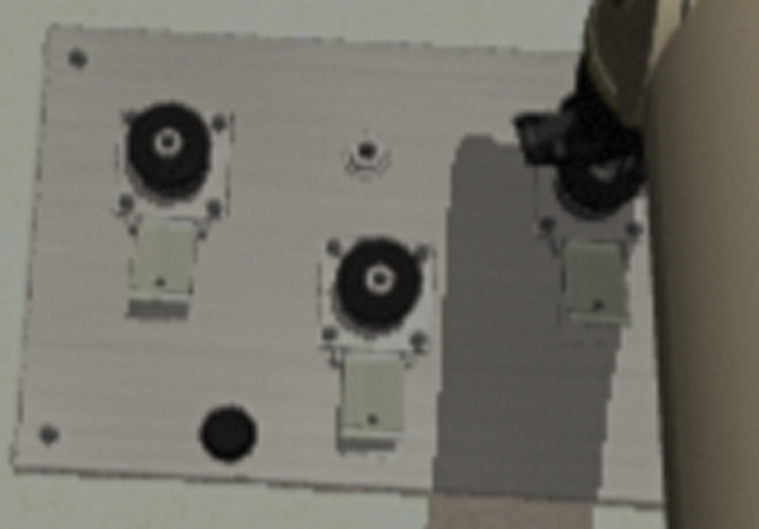

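Both views agree that the tip is over the pad but about 25–30 mm higher than the reported z. I'll go down by feel in small steps.

Request:
move_arm([
  [[0, 0, 0.2], [0, 0, 0], 0],
  [[0, 0, 0.2], [0, 0, 0], 0],
  [[0, 0, 0], [0, 0, 0], 0],
])

```text
clock: 5.25
position: [0.6021, -0.1645, 0.0469]
ee_rot: [0.988, 0.151, -0.001, -0.0]
ft_force: [0.0, -0.4, -0.4]
grip_width: 0.0
```

Request:
move_arm([
  [[0, 0, 0.1], [0, 0, 0], 0],
  [[0, 0, 0.1], [0, 0, 0], 0],
  [[0, 0, 0], [0, 0, 0], 0],
])

```text
clock: 5.62
position: [0.6025, -0.1646, 0.0424]
ee_rot: [0.988, 0.151, -0.0, -0.0]
ft_force: [-0.6, 0.1, 0.5]
grip_width: -0.001
```

Request:
move_arm([
  [[0, 0, 0.1], [0, 0, 0], 0],
  [[0, 0, 0.1], [0, 0, 0], 0],
  [[0, 0, 0], [0, 0, 0], 0],
])

```text
clock: 6.0
position: [0.6027, -0.1646, 0.0377]
ee_rot: [0.988, 0.151, 0.0, 0.0]
ft_force: [0.4, -1.1, 1.2]
grip_width: 0.002
```

Request:
move_arm([
  [[0, 0, 0.1], [0, 0, 0], 0],
  [[0, 0, 0], [0, 0, 0], 0],
])

```text
clock: 6.25
position: [0.6028, -0.1646, 0.0351]
ee_rot: [0.988, 0.151, 0.0, 0.0]
ft_force: [0.5, 0.2, 2.0]
grip_width: -0.005
```

Request:
move_arm([
  [[0, 0, 0.1], [0, 0, 0], 0],
  [[0, 0, 0], [0, 0, 0], 0],
])

```text
clock: 6.5
position: [0.6028, -0.1646, 0.0326]
ee_rot: [0.988, 0.151, 0.0, 0.0]
ft_force: [0.9, -0.6, 3.7]
grip_width: -0.0
```

Run:
```python
from h import *
i=camera("side")[150:275,190:340];cv2.imwrite("pics/s2.png",cv2.resize(i,None,fx=4.6,fy=4.6,interpolation=cv2.INTER_CUBIC)[:,:,::-1])
print(get_obs()["ft_force"],get_obs()["position"])
```

```text
[ 0.41873751 -0.74376362  3.46745486] [ 0.60273904 -0.16460488  0.03269406]
```

View pics/s2.png

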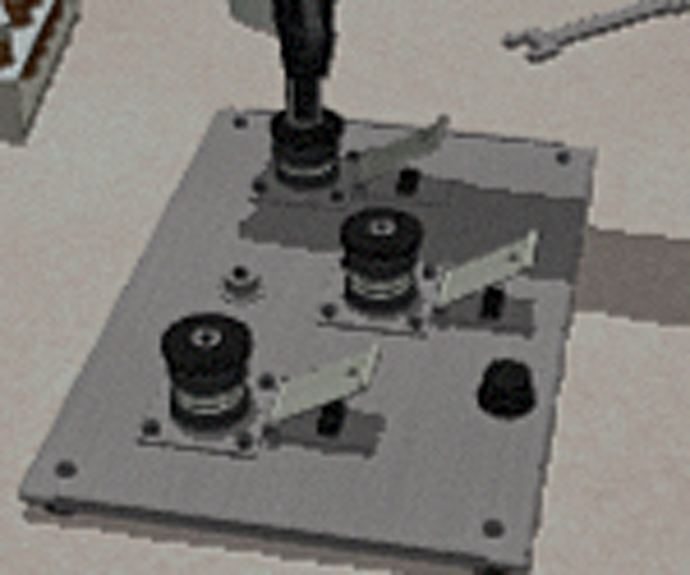

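The tip is now on the right pad, and the pad outline dropped about 14 crop px (8–10 mm) at about 3.6 N. I'll press a bit further and average the force.

Request:
move_arm([
  [[0, 0, 0.1], [0, 0, 0], 0],
  [[0, 0, 0], [0, 0, 0], 0],
  [[0, 0, 0], [0, 0, 0], 0],
])

```text
clock: 6.92
position: [0.6028, -0.1646, 0.0303]
ee_rot: [0.988, 0.151, 0.0, 0.0]
ft_force: [0.3, -0.3, 5.1]
grip_width: 0.001
```

```bash
cat > f.py <<'E'
from h import *
F=[]
for k in range(5): i=camera("side");F.append(get_obs()["ft_force"][2])
print(np.round(F,2),np.mean(F),get_obs()["position"],get_obs()["clock"])
E
python3 f.py
```

```text
[3.1  3.74 4.73 4.38 4.99] 4.186344798438378 [ 0.60274186 -0.16455573  0.03025426] 7.175
```

Request:
move_arm([
  [[0, 0, -1], [0, 0, 0], 0],
  [[0, 0, -1], [0, 0, 0], 0],
  [[-0.25, -0.9, -0.2], [0, 0, 0], 0],
  [[-0.25, -1, 0], [0, 0, 0], 0],
  [[-0.25, -1, 0], [0, 0, 0], 0],
])

```text
clock: 7.8
position: [0.5618, -0.1003, 0.0844]
ee_rot: [0.988, 0.151, -0.001, -0.0]
ft_force: [0.0, -1.2, 0.0]
grip_width: 0.001
```

Request:
move_arm([
  [[-0.25, -1, 0], [0, 0, 0], 0],
  [[-0.25, -1, 0], [0, 0, 0], 0],
  [[0, -0.5, 0], [0, 0, 0], 0],
  [[0, 0, 0.5], [0, 0, 0], 0],
  [[0, 0, 0], [0, 0, 0], 0],
])

```text
clock: 8.43
position: [0.5317, -0.0461, 0.071]
ee_rot: [0.989, 0.151, -0.001, -0.0]
ft_force: [0.0, -0.3, 0.4]
grip_width: -0.0
```

Request:
move_arm([
  [[0, -0.1, 0.6], [0, 0, 0], 0],
  [[0, 0, 0.4], [0, 0, 0], 0],
  [[0, 0, 0], [0, 0, 0], 0],
])

```text
clock: 8.8
position: [0.5308, -0.0428, 0.0463]
ee_rot: [0.988, 0.151, -0.001, -0.0]
ft_force: [-0.2, -0.8, -0.9]
grip_width: 0.004
```

Request:
move_arm([
  [[0, 0, 0.1], [0, 0, 0], 0],
  [[0, 0, 0.1], [0, 0, 0], 0],
  [[0, 0, 0], [0, 0, 0], 0],
])

```text
clock: 9.18
position: [0.5316, -0.0427, 0.0426]
ee_rot: [0.988, 0.151, 0.0, 0.0]
ft_force: [-0.4, 0.1, 0.3]
grip_width: 0.001
```

Request:
move_arm([
  [[0, 0, 0.1], [0, 0, 0], 0],
  [[0, 0, 0], [0, 0, 0], 0],
])

```text
clock: 9.43
position: [0.5315, -0.0427, 0.04]
ee_rot: [0.988, 0.151, -0.0, 0.0]
ft_force: [-0.0, -0.0, 0.4]
grip_width: -0.0
```

Request:
move_arm([
  [[0, 0, 0.1], [0, 0, 0], 0],
  [[0, 0, 0], [0, 0, 0], 0],
])

```text
clock: 9.68
position: [0.5318, -0.0427, 0.0377]
ee_rot: [0.988, 0.151, 0.0, 0.0]
ft_force: [-0.9, 0.8, 3.1]
grip_width: -0.002
```

Request:
move_arm([
  [[0, 0, 0.1], [0, 0, 0], 0],
  [[0, 0, 0], [0, 0, 0], 0],
])

```text
clock: 9.93
position: [0.5318, -0.0427, 0.0352]
ee_rot: [0.988, 0.151, 0.0, 0.0]
ft_force: [-1.6, -0.0, 4.9]
grip_width: 0.002
```

```bash
python3 f.py
```

```text
[4.52 4.61 3.9  5.04 4.39] 4.492011444810073 [ 0.5318141  -0.04269516  0.03524587] 10.175
```

Request:
move_arm([
  [[0, 0, 0.1], [0, 0, 0], 0],
  [[0, 0, 0.1], [0, 0, 0], 0],
  [[0, 0, 0], [0, 0, 0], 0],
])

```text
clock: 10.55
position: [0.5318, -0.0427, 0.0303]
ee_rot: [0.988, 0.151, 0.0, 0.0]
ft_force: [-1.9, -0.2, 7.3]
grip_width: -0.0
```

```bash
python3 f.py
```

```text
[7.95 8.   7.66 7.41 8.22] 7.848132860263604 [ 0.53186424 -0.04272576  0.03050664] 10.8
```

Request:
move_arm([
  [[0, 0, -1], [0, 0, 0], 0],
  [[0, 0, -1], [0, 0, 0], 0],
  [[0.8, -0.7, -0.2], [0, 0, 0], 0],
  [[0.9, -0.75, 0], [0, 0, 0], 0],
  [[0.9, -0.75, 0], [0, 0, 0], 0],
])

```text
clock: 11.42
position: [0.5773, 0.0297, 0.0847]
ee_rot: [0.989, 0.151, -0.0, 0.0]
ft_force: [-0.7, -0.3, 0.6]
grip_width: 0.003
```

Request:
move_arm([
  [[0.9, -0.75, 0], [0, 0, 0], 0],
  [[0.7, -0.65, 0], [0, 0, 0], 0],
  [[0, 0, 0], [0, 0, 0], 0],
  [[0, 0, 0.5], [0, 0, 0], 0],
  [[0, 0, 0], [0, 0, 0], 0],
])

```text
clock: 12.05
position: [0.6037, 0.0731, 0.0709]
ee_rot: [0.989, 0.151, -0.001, 0.0]
ft_force: [-0.0, 0.2, -0.0]
grip_width: 0.002
```

Request:
move_arm([
  [[0.08, 0, 0.6], [0, 0, 0], 0],
  [[0, 0, 0.4], [0, 0, 0], 0],
  [[0, 0, 0], [0, 0, 0], 0],
])

```text
clock: 12.42
position: [0.606, 0.075, 0.0463]
ee_rot: [0.988, 0.151, -0.001, -0.0]
ft_force: [0.0, -0.6, 0.5]
grip_width: 0.002
```

Request:
move_arm([
  [[0, 0, 0.1], [0, 0, 0], 0],
  [[0, 0, 0.1], [0, 0, 0], 0],
  [[0, 0, 0.1], [0, 0, 0], 0],
  [[0, 0, 0.1], [0, 0, 0], 0],
  [[0, 0, 0], [0, 0, 0], 0],
])

```text
clock: 13.05
position: [0.607, 0.0752, 0.0378]
ee_rot: [0.988, 0.151, 0.0, 0.0]
ft_force: [-1.3, -0.5, 3.8]
grip_width: -0.002
```

Request:
move_arm([
  [[0, 0, 0.1], [0, 0, 0], 0],
  [[0, 0, 0], [0, 0, 0], 0],
])

```text
clock: 13.3
position: [0.607, 0.0752, 0.0355]
ee_rot: [0.988, 0.151, 0.0, 0.0]
ft_force: [-2.5, -0.8, 6.2]
grip_width: -0.004
```

Request:
move_arm([
  [[0, 0, 0.1], [0, 0, 0], 0],
  [[0, 0, 0.1], [0, 0, 0], 0],
  [[0, 0, 0], [0, 0, 0], 0],
])

```text
clock: 13.68
position: [0.6071, 0.0752, 0.031]
ee_rot: [0.988, 0.151, 0.0, 0.0]
ft_force: [-4.6, -1.7, 12.5]
grip_width: 0.002
```

```bash
python3 f.py
```

```text
[12.22 12.85 11.7  12.49 11.43] 12.136010809279187 [0.60706539 0.0752172  0.03119189] 13.925
```

Measured at the same reported depth: right 4.2 N, middle 7.8 N, left 12.1 N. The right mount is the softest, and contact shows the true tip is about 28 mm above the reported z. Next is the right tag.

Request:
move_arm([
  [[0, 0, -1], [0, 0, 0], 0],
  [[0, 0, -1], [0, 0, 0], 0],
  [[0, 0, -0.6], [0, 0, 0], 0],
  [[-0.6, 0.9, 0], [0, 0, 0], 0],
  [[-0.6, 0.9, 0], [0, 0, 0], 0],
])

```text
clock: 14.55
position: [0.5913, 0.0228, 0.0948]
ee_rot: [0.988, 0.152, -0.0, 0.0]
ft_force: [0.8, -0.8, -0.1]
grip_width: 0.0
```

Request:
move_arm([
  [[-0.6, 0.9, 0], [0, 0, 0], 0],
  [[-0.6, 0.9, 0], [0, 0, 0], 0],
  [[-0.6, 0.9, 0], [0, 0, 0], 0],
  [[-0.6, 0.9, 0], [0, 0, 0], 0],
  [[-0.6, 0.9, 0], [0, 0, 0], 0],
])

```text
clock: 15.18
position: [0.5532, -0.1074, 0.0947]
ee_rot: [0.988, 0.151, -0.0, -0.0]
ft_force: [0.6, -0.3, 0.6]
grip_width: -0.0
```

Request:
move_arm([
  [[-0.6, 0.9, 0], [0, 0, 0], 0],
  [[-0.6, 0.9, 0], [0, 0, 0], 0],
  [[0, 0, 0], [0, 0, 0], 0],
  [[0, 0, 0], [0, 0, 0], 0],
])

```text
clock: 15.68
position: [0.5387, -0.1576, 0.0949]
ee_rot: [0.988, 0.152, -0.0, -0.0]
ft_force: [-0.9, 0.5, 0.0]
grip_width: -0.005
```

Request:
move_arm([
  [[-0.07, 0.23, 0.5], [0, 0, 0], 0],
  [[0, 0, 0.7], [0, 0, 0], 0],
  [[0, 0, 0.7], [0, 0, 0], 0],
  [[0, 0, 0.3], [0, 0, 0], 0],
  [[0, 0, 0], [0, 0, 0], 0],
])

```text
clock: 16.3
position: [0.5382, -0.1641, 0.0393]
ee_rot: [0.988, 0.151, -0.001, -0.0]
ft_force: [0.2, 0.5, -0.5]
grip_width: 0.001
```

Request:
move_arm([
  [[0, 0, 0.2], [0, 0, 0], 0],
  [[0, 0, 0.2], [0, 0, 0], 0],
  [[0, 0, 0.2], [0, 0, 0], 0],
  [[0, 0, 0.2], [0, 0, 0], 0],
  [[0, 0, 0], [0, 0, 0], 0],
])

```text
clock: 16.92
position: [0.5386, -0.1644, 0.0198]
ee_rot: [0.988, 0.151, -0.0, -0.0]
ft_force: [-0.6, 0.2, 0.5]
grip_width: 0.002
```

Request:
move_arm([
  [[0, 0, 0.15], [0, 0, 0], 0],
  [[0, 0, 0.15], [0, 0, 0], 0],
  [[0, 0, 0.15], [0, 0, 0], 0],
  [[0, 0, 0], [0, 0, 0], 0],
])

```text
clock: 17.42
position: [0.5384, -0.1644, 0.0084]
ee_rot: [0.988, 0.151, -0.0, -0.0]
ft_force: [-0.2, -0.8, 0.4]
grip_width: 0.0
```

Request:
move_arm([
  [[0, 0, 0.1], [0, 0, 0], 0],
  [[0, 0, 0.05], [0, 0, 0], 0],
  [[0, 0, 0], [0, 0, 0], 0],
])

```text
clock: 17.8
position: [0.5386, -0.1644, 0.005]
ee_rot: [0.988, 0.151, -0.0, -0.0]
ft_force: [0.2, -0.5, -0.4]
grip_width: -0.001
```

Run:
```python
from h import *
i=camera("side")[150:275,190:340];cv2.imwrite("pics/s3.png",cv2.resize(i,None,fx=4.6,fy=4.6,interpolation=cv2.INTER_CUBIC)[:,:,::-1])
print(get_obs()["ft_force"],get_obs()["position"])
```

```text
[-0.00360619  0.09745796 -0.65805553] [ 0.53867801 -0.16437978  0.00499547]
```

View pics/s3.png

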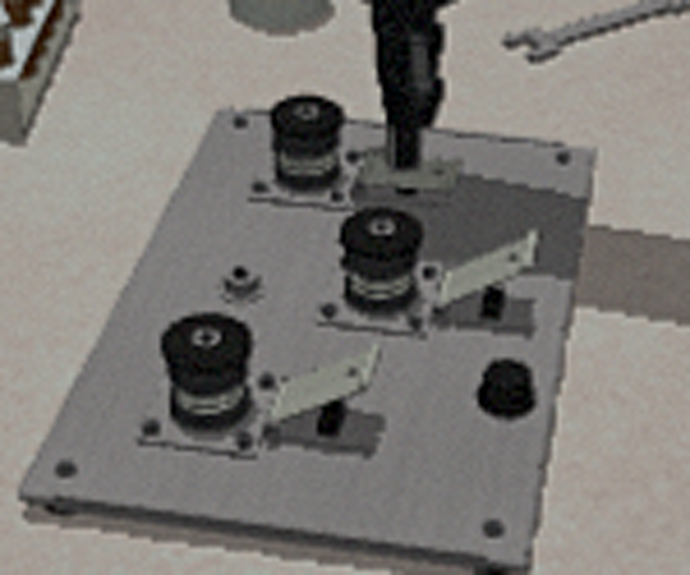

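The right tag is nearly level, with the tip on it at about (405,165), and the other two tags still stand. I'll press a little further until I feel firm contact on the stop.

Request:
move_arm([
  [[0, 0, 0.06], [0, 0, 0], 0],
  [[0, 0, 0], [0, 0, 0], 0],
  [[0, 0, 0], [0, 0, 0], 0],
])

```text
clock: 18.23
position: [0.5387, -0.1644, 0.0039]
ee_rot: [0.988, 0.151, 0.0, 0.0]
ft_force: [-1.7, 1.0, 5.4]
grip_width: 0.0
```

Request:
move_arm([
  [[0, 0, 0.06], [0, 0, 0], 0],
  [[0, 0, 0], [0, 0, 0], 0],
  [[0, 0, 0], [0, 0, 0], 0],
])

```text
clock: 18.6
position: [0.5388, -0.1645, 0.0036]
ee_rot: [0.988, 0.151, 0.0, 0.0]
ft_force: [-8.1, 2.9, 20.0]
grip_width: -0.006
```

That's a hard stop: 20 N at reported z 0.0036, which matches the flat height. Now I'll retract straight up.

Request:
move_arm([
  [[0, 0, -0.5], [0, 0, 0], 0],
  [[0, 0, -1], [0, 0, 0], 0],
  [[0, 0, -1], [0, 0, 0], 0],
  [[0, 0, -1], [0, 0, 0], 0],
  [[0, 0, -1], [0, 0, 0], 0],
])

```text
clock: 19.23
position: [0.5387, -0.1644, 0.1156]
ee_rot: [0.988, 0.151, 0.0, 0.0]
ft_force: [0.1, -0.6, -0.5]
grip_width: -0.006
```

Request:
move_arm([
  [[0, 0, -1], [0, 0, 0], 0],
  [[0, 0, -1], [0, 0, 0], 0],
  [[0, 0, 0], [0, 0, 0], 0],
  [[0, 0, 0], [0, 0, 0], 0],
])

```text
clock: 19.73
position: [0.5383, -0.1644, 0.1639]
ee_rot: [0.988, 0.151, -0.0, -0.0]
ft_force: [0.0, -0.5, 0.4]
grip_width: 0.002
```

Run:
```python
from h import *
i=camera("side")[150:275,190:340];cv2.imwrite("pics/s4.png",cv2.resize(i,None,fx=4.6,fy=4.6,interpolation=cv2.INTER_CUBIC)[:,:,::-1])
o=get_obs();print(o["ft_force"],o["position"],o["clock"])
```

```text
[0.16497663 0.25525805 0.15259903] [ 0.53811095 -0.16437059  0.16361886] 19.775
```

View pics/s4.png

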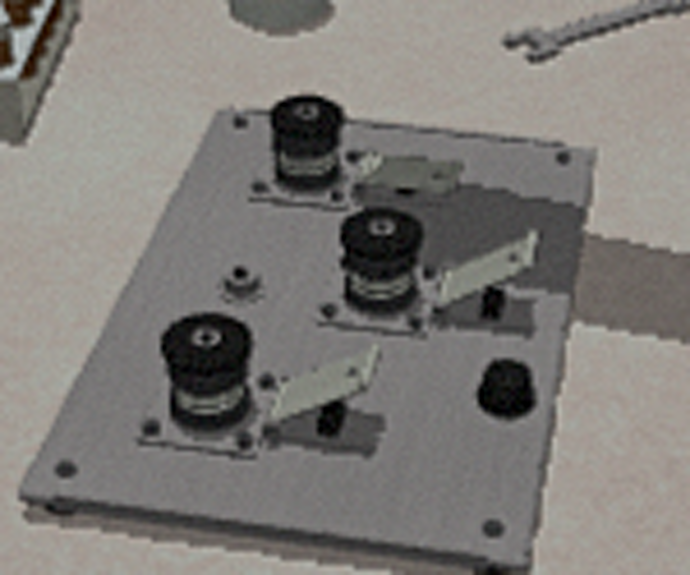

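The right tag lies flat at (410,175), and the middle and left tags still stand. The nut at (240,285) and foot at (507,388) haven't moved, and the arm is clear of everything.

```bash
python3 -c "
from workcell import *
print(hand_in())"
```

```text
the job is handed in; nothing more can be done
None
```

The right mount is the softest, and its tag is now pushed down flat. I pressed all three pads to about the same depth and handed the job in at about 20 s of the 48 s.

| Mount | Force at about 9 mm of press |
|---|---|
| Right | 4.2 N (softest) |
| Middle | 7.8 N |
| Left | 12.1 N (stiffest) |

- **Tag:** I pressed the right tag straight down onto its stop, reaching about 20 N at the end.
- **Last checks:** the final side picture shows the right tag level and the other two standing. The nut and rubber foot are where they were, the arm is clear and the force reads about zero. That picture does not cover the flask and beaker, and shows only part of the bottle and spanner; the arm did not go near the flask or beaker.
- **Disagreement:** the fingertip was about 28 mm higher than the reported TCP height. I saw this in both cameras and confirmed it by where the pads made contact. I worked from contact and corrected for it, and the tag stopped within about 1 mm of the flat height that correction predicts.

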